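# Film the plant on the hand-cranked turntable

### The job

Film the potted plant on the turntable: turn the hand crank so that the steel disc runs anticlockwise (seen from above) up to 15 turns a minute and keep it there, within 2 turns a minute either way, for six seconds in a row, never letting it pass 20 turns a minute. Then stop the disc with its bar lined up with the fixed pointer block beside the rim, let go of the crank and leave everything at rest. Drive and brake the disc through the crank only, without touching the disc, its drag pad or the plant or shifting the pointer, and leave the other things on the desk where they are.

Things in the scene. Friction and masses are not known exactly. Their poses are not given: they have to be found in the camera images.
- turntable: Black housing fixed to the desk: round plinth of 356 mm diameter with a 150 mm wide box, 45 mm high. Origin on the desk under the crank's upright axis; z up; the disc's axis is 290 mm along its +y. The crank drives the disc 1:1, same direction, through a fluid clutch that slips: torque on the disc = 0.040 N m per rad/s x (crank speed - disc speed). The clutch holds no position.
- knob (a point): Centre of the crank's dark wooden knob: upright cylinder 32 mm diameter, 50 mm tall, 66 to 116 mm above the desk (this point: 91 mm). It turns freely about its own axis on the aluminium crank arm (top at 65 mm) and goes round the crank axis at 55 mm radius, without stops, from any start angle. Gripped from above, tool direction fixed, it can be led round.
- spin (a joint): Turning angle of the disc in rad, 0 at the start, growing anticlockwise seen from above, counted on over full turns (15 turns a minute = 1.571 rad/s). The bar stands at the pointer when this equals marker plus any whole number of turns (2 pi).
- marker (a joint): Angle in rad, about the disc's axis, anticlockwise, from the bar's start direction (the turntable's -y, towards the crank) to the pointer block; 0.9 to 5.1 at the start. The block is clamped stiffly: it stays where it is and must not be moved.
- disc: Dark steel disc, 260 mm diameter, 12 mm thick, top at 62 mm, nominally 5 kg (0.042 kg m2; may differ by a third). Drag nominally 0.006 N m per rad/s plus 0.034 N m dry friction, most of it from the drag pad and anywhere from 0.012 to 0.068: at 1.57 rad/s the crank must run about 1.1 (0.5 to 2) rad/s faster. Origin on its axis at desk height; z up; the bar is along its -y. Not to be touched.
- pad: Grey upright drag pad, 30 mm diameter, 50 mm tall, about 50 g, in a black bracket (up to 96 mm high) that stands on the plinth on the crank's side; its felt foot rides on the disc 77 mm from the axis and brakes it a little, more or less each time. The bar passes under the bracket. Origin at the centre of its foot. Leave alone.
- bar (a point): Point on the aluminium bar that is fixed on the disc near its rim (radial bar 28 mm long, 16 mm wide, 10 mm high, from 99 to 127 mm radius): at 120 mm radius on the bar's middle line, 70 mm above the desk.
- pointer (a point): Where bar must come to: the point at 120 mm radius, 70 mm above the desk, on the middle line of the pointer, an aluminium block (50 mm wide foot with a 16 mm wide nose that points at the disc's axis, and a black clamp screw) on the plinth just outside the disc's rim, at 135 to 172 mm radius, up to 72 mm high.
- plant: White ceramic pot, 90 mm diameter, 70 mm tall, about 0.5 kg, with green leaves to about 130 mm above its foot, standing loose in the middle of the disc and turning with it. Origin at the centre of its foot; z up.
- mug: White mug, 80 mm diameter, 90 mm tall, on the desk. Origin at the centre of its foot. Leave alone.
- cactus: Small terracotta pot with green leaves, 70 mm diameter, about 120 mm tall with leaves, on the desk. Origin at the centre of its foot. Leave alone.
- notebook: Notebook 124 x 174 x 18 mm with a pen on it, flat on the desk. Origin at the centre of its underside. Leave alone.

How it is judged:
On the way, in this order (a step that is already met when the one before it is completed fails the run):
1. the disc keeps 13 to 17 turns a minute anticlockwise for six seconds in a row (velocity of joint spin between 1.361 and 1.78 rad/s), for 6 s.
2. the disc is stopped with its bar at the pointer (velocity of joint spin between -0.05 and 0.05 rad/s and distance between bar and pointer below 0.016 m), for 0.3 s.
At the end, for the whole second after the job is handed in: The disc stands still (under 0.05 rad/s) with the bar's point within 16 mm of the pointer's point, the plant stands upright (within 0.15 rad) within 30 mm of the disc's middle, and the crank is let go (all of step 2 and angle between plant's own z axis and vertical below 0.15 rad and horizontal distance between plant and disc below 0.03 m and height (world z) of plant above 0.055 m and linear speed of plant below 0.03 m/s); the robot touches nothing.
It fails at once if the disc passes 20 turns a minute (velocity of joint spin above 2.094 rad/s).
It fails at once if the robot touches the disc, the plant or the drag pad (contact force between any of the arm, the fingers and disc above 1 N or contact force between any of the arm, the fingers and plant above 1 N or contact force between any of the arm, the fingers and pad above 1 N).
It fails at once if the plant tips or the drag pad is lifted off the disc (angle between plant's own z axis and vertical above 0.3 rad or height (world z) of pad above 0.067 m).
It fails at once if the pointer is moved (distance of pointer from where it was at the start of the episode above 0.006 m).
It fails at once if the mug, the small pot or the notebook is moved (distance of any of mug, cactus, notebook from where it was at the start of the episode above 0.02 m).
It also fails if it takes over 64 s, if anything falls off the work surface, if the arm or the gripper's body presses on something with over 40 N, if the wrist force passes 120 N, or if a joint passes its speed limit or range.

### The arm

A 6-joint arm with a two-finger parallel gripper is mounted at the origin on the work surface. World frame = base frame: x ahead of the robot, y to its left, z up, the work surface at z = 0. Lengths are in m, angles in rad, forces in N, time in s.
With the tool pointing down it reaches from about 0.35 to 0.975 m from the base axis. Payload 4.9 kg.
Tool frame: the origin (TCP) lies at the very end of the fingers, on their centre line; the grasp point (between the pads) lies 19 mm behind it; z points along the fingers, y is the line along which they close (so a half turn about z gives the same grasp; the last joint's range is limited). The gripper opens to 85 mm and grips with 20 to 120 N. Pads are 22 mm wide; open, the fingers measure 114 mm over their backs; the gripper's body (76 mm by 85 mm) begins 54 mm behind the grasp point. The pads swing forward as they close: fully open they stand 13 mm farther back than shut.
Start: joints at [-0.119, 0.053, 1.613, -0, 1.476, -0.119], TCP at [0.625, 0, 0.231] pointing down, gripper open.
Joint ranges: [-3.01, 3.01], [-1.01, 2.22], [0.06, 2.58], [-1.02, 4.17], [0.09, 2.62], [-3.14, 3.14]. Speed limits (rad/s): [2.57, 2.57, 3.14, 3.14, 3.14, 3.14].

### API

Orientations are given as a rotation vector (axis times angle).
In Python, from station import get_obs, get_image, get_calibration, finish_job gives the robot as it stands.
- The arm moves only by the tool servo_tool, never from a script. Its argument "increments" is a list of rows, each a list of 5 numbers: the opening, from 0 (shut) to 1 (fully open), then the shift along the tool's x, y, z in mm, then the turn about the tool's z in degrees. In form: [[jaw, tx, ty, tz, spin], ...]. A call has 1 to 12 rows; each row shifts and turns the commanded pose from where the row before left it, along the tool's axes as they then stand; what a row does not reach is not made up. A row lasts 1/8 s, in which the tool goes at most 62.5 mm and 10.7 degrees, less where a joint would pass 70% of its speed; a pose out of reach is approached as far as the arm can. A call is refused whole if a number of a shift passes 62.5 or a number of a turn 10.7, either way. A call with a gripper value outside its range is refused whole. The fingers move at their own pace and stop on an object; "force" is the grip in N (left out, the last holds). Time passes only in rows, so rows that do not move let the fingers close. It gives the time, the measured TCP pose, the force, the opening and the grip force at its end, in the units of the state.
- get_obs(): the state, without advancing time (a new reading comes with each control period).
- get_image(name): name is "scene" or "side" or "wrist"; returns the picture (420x560x3 uint8, red, green, blue); there is no depth.
- get_calibration(name): a dict with "fx", "fy", "cx", "cy" (pixels), "dist_coeffs" ([k1, k2, p1, p2, k3] as OpenCV has them; the pictures are not rectified), "R" (3x3) and "t" (3): a world point X has camera coordinates R X + t; the wrist camera has in their place "mount" (4x4, takes a point from camera to tool coordinates, whose origin is the TCP and whose axes are the flange's). Camera axes: x right, y down, z forward; pixel columns grow to the right and rows downward; lengths in m; the calibration is good to about 2 mm. A picture is of the moment at which its call begins: read the wrist's pose just before it. get_calibration takes no time and is no camera call.
- finish_job(): hands the job in; it is judged then, once.
The state is a dict: "t": time; "q": joint angles; "dq": joint speeds; "effort": joint torques, N m; "tool_pos": TCP position; "tool_rot": TCP orientation; "contact_force": force on the tool from outside, world axes, zero at the start; "wrist_torque": the same for the moment, N m; "opening": finger opening in m; "grip_force": force on a finger pad.
Only numpy, scipy, OpenCV 4.12 (cv2) and the standard library are available. Lean on these libraries where they do the work, as an engineer would, in place of code of your own. Each camera call takes 0.05 s, during which the arm holds its last target. There are 200 camera calls.

## Working session

There is one attempt and no reset: what is moved stays moved. The work goes in short steps, Python scripts to look and compute and a tool call to move; the robot and the scene stay as the last step left them, time stands still between calls to the robot, and variables do not carry over. Pictures are saved under pics/ and viewed, at most 10 in all, crops included, and the job is handed in when it is done.

Besides the shell and the picture viewer there is one more tool, called after ">>>" by a JSON object that holds its "fn" and its "kwargs", one argument or row to a line. servo_tool: Moves the arm, as the interface text tells. Its arguments: {"type":"object","properties":{"increments":{"type":"array"},"force":{"type":"number"}},"required":["increments"]}

```bash
mkdir -p pics; ls
python3 - <<'E'
from station import *
import cv2
o=get_obs();print(o)
for n in("scene","side"):
    cv2.imwrite(f"pics/{n}0.png",get_image(n)[:,:,::-1])
    c=get_calibration(n);print(n,c)
print(get_calibration("wrist"))
E
```

```text
pics
{'t': 0.0, 'q': array([-1.19000974e-01,  5.33656840e-02,  1.61430186e+00, -4.18972283e-06,
        1.47600192e+00, -1.19012525e-01]), 'dq': array([-0.00014815,  0.00121876,  0.00037545,  0.00121306, -0.00087979,
        0.00231536]), 'effort': array([ 2.70554956e-04, -3.93670499e+01, -3.70175600e+01, -1.62778279e-04,
        6.93513779e-03, -6.06393527e-06]), 'tool_pos': array([6.24372821e-01, 7.36221258e-05, 2.30052853e-01]), 'tool_rot': array([-2.22027522e+00, -2.22030175e+00,  2.02067469e-03]), 'contact_force': array([ 0.47780712,  0.46323248, -0.51003737]), 'wrist_torque': array([ 0.00124971, -0.04066171,  0.05070009]), 'grip_force': 0.0, 'opening': 0.08547125136341141}
scene {'fx': 477.98800096938487, 'fy': 477.98800096938487, 'cx': 288.7881123205584, 'cy': 206.86472541865527, 'dist_coeffs': array([-0.1266496,  0.       ,  0.       ,  0.       ,  0.       ]), 'R': array([[-0.6171433 ,  0.78680783,  0.00822087],
       [ 0.53314989,  0.42582152, -0.7310453 ],
       [-0.57869279, -0.44677675, -0.6822794 ]]), 't': array([ 0.41730593, -0.17230227,  1.33516932])}
side {'fx': 49
[... 228 characters left out ...]
9985],
       [-0.1351052 , -0.76117321, -0.63432005],
       [ 0.11480374,  0.62385225, -0.77306434]]), 't': array([-0.55117851,  0.03772832,  1.40562728])}
{'fx': 302.21516388094295, 'fy': 302.21516388094295, 'cx': 280.757920163182, 'cy': 210.91273961978982, 'dist_coeffs': array([-0.03076105,  0.        ,  0.        ,  0.        ,  0.        ]), 'mount': array([[ 1.05919731e-03, -9.51488133e-01, -3.07683623e-01,
         7.95746474e-02],
       [ 9.99999302e-01,  8.46668581e-04,  8.24228024e-04,
        -6.53106982e-04],
       [-5.23737127e-04, -3.07684281e-01,  9.51488365e-01,
        -1.42194699e-01],
       [ 0.00000000e+00,  0.00000000e+00,  0.00000000e+00,
         1.00000000e+00]])}
```

View pics/scene0.png

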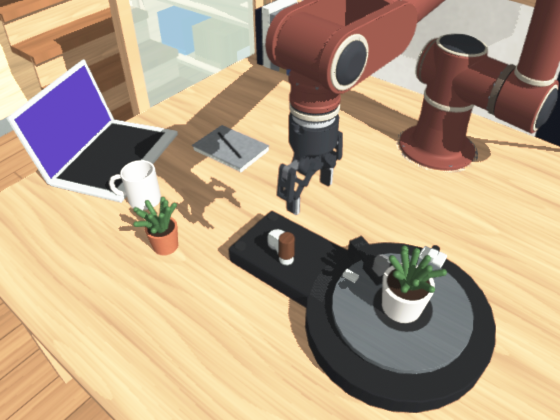

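View pics/side0.png

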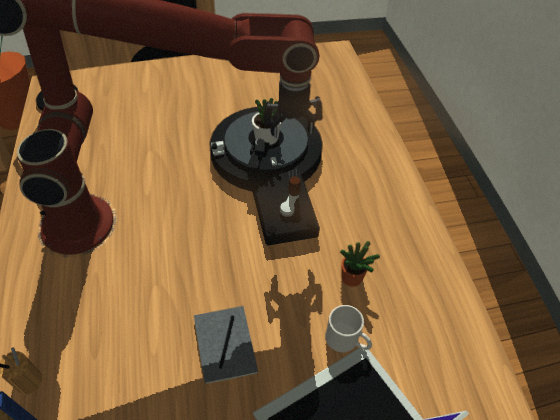

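The scene view shows the knob near (287,247), the bar near (350,276) and the pointer near (432,258). In the side view they are near (295,187), (273,160) and (217,149). I'll enlarge both for accuracy.

Run:
```python
import cv2
a=cv2.imread("pics/scene0.png")[200:400,225:500]
b=cv2.imread("pics/side0.png")[90:250,200:335]
cv2.imwrite("pics/c1.png",cv2.resize(a,(792,576),interpolation=cv2.INTER_CUBIC))
cv2.imwrite("pics/c2.png",cv2.resize(b,(506,600),interpolation=cv2.INTER_CUBIC))
```

```text
(no output)
```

View pics/c1.png

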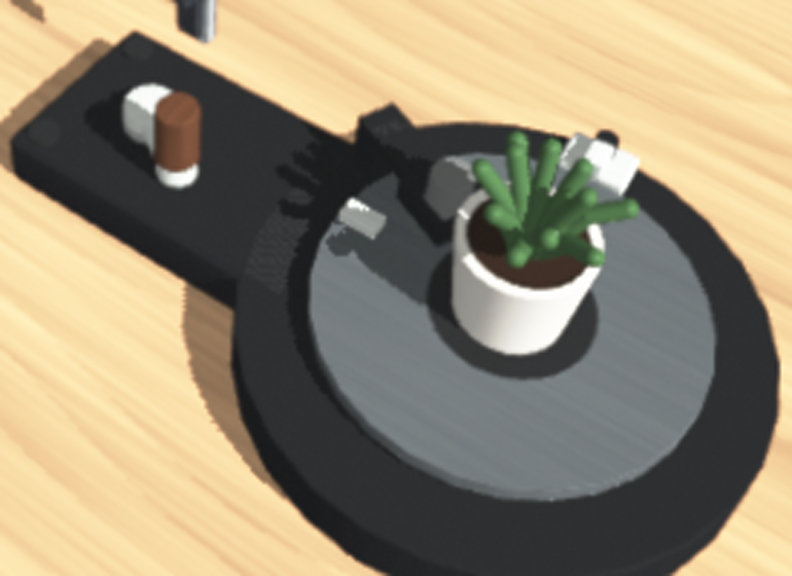

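View pics/c2.png

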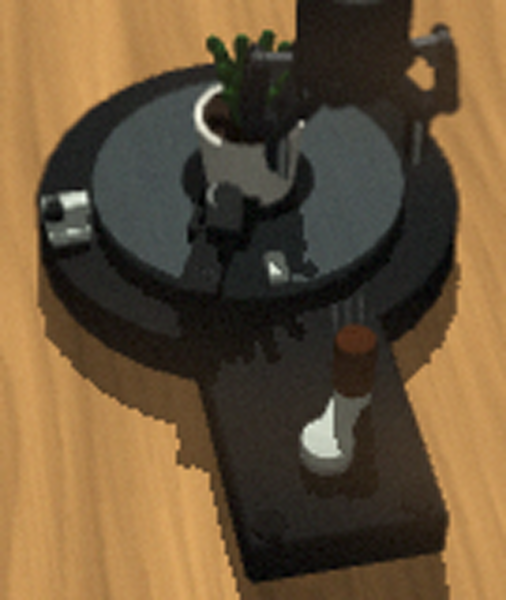

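The crops show the knob top at c1 (178,104) and c2 (357,340), the disc rim, the box corners, the bar and the pointer. Next I'll fit one model to all of these points.

```bash
cat > h.py <<'E'
import numpy as np,cv2
from station import *
C={n:get_calibration(n) for n in("scene","side")}
def proj(n,P):
    c=C[n];K=np.array([[c['fx'],0,c['cx']],[0,c['fy'],c['cy']],[0,0,1]])
    return cv2.projectPoints(np.atleast_2d(P).astype(float),cv2.Rodrigues(c['R'])[0],c['t'],K,c['dist_coeffs'])[0][:,0]
def ray(n,uv,z):
    c=C[n];K=np.array([[c['fx'],0,c['cx']],[0,c['fy'],c['cy']],[0,0,1]])
    p=cv2.undistortPoints(np.array([[uv]],float),K,c['dist_coeffs'])[0,0]
    d=c['R'].T@np.r_[p,1];o=-c['R'].T@c['t'];return o+d*(z-o[2])/d[2]
def px(n,u,v): return (225+u/2.88,200+v/2.88) if n=='scene' else (200+u/3.748,90+v/3.75)
E
python3 - <<'E'
from h import *
from scipy.optimize import least_squares
disc=[('scene',310,290),('scene',545,499),('scene',716,335),('side',94,185),('side',405,195),('side',160,268)]
pl=[('scene',779,372),('scene',480,122),('side',38,185),('side',460,205)]
box=[('scene',135,32,-1),('scene',14,138,1),('side',248,553,1),('side',445,523,1)]
for n,u,v in disc:print('disc',n,ray(n,px(n,u,v),.062)[:2])
for n,u,v in pl:print('pl',n,ray(n,px(n,u,v),.045)[:2])
for n,u,v,_ in box:print('box',n,ray(n,px(n,u,v),.045)[:2])
kt=[('scene',178,104),('side',357,340)]
for n,u,v in kt:print('knob',n,ray(n,px(n,u,v),.116)[:2])
for n,u,v in[('scene',362,217),('side',277,265)]:print('bar',n,ray(n,px(n,u,v),.072)[:2])
for n,u,v in[('scene',600,160),('side',72,213)]:print('ptr',n,ray(n,px(n,u,v),.066)[:2])
for n,u,v in[('scene',148,98),('side',322,440)]:print('crank axis end',n,ray(n,px(n,u,v),.065)[:2])
def cres(p):
    r=[]
    for n,u,v in disc:r.append(np.hypot(*(ray(n,px(n,u,v),.062)[:2]-p))-.13)
    for n,u,v in pl:r.append(np.hypot(*(ray(n,px(n,u,v),.045)[:2]-p))-.178)
    return r
s=least_squares(cres,[.7,.3],loss='soft_l1',f_scale=.003);print('axis',s.x,np.round(s.fun,4))
E
```

```text
disc scene [0.6599725  0.08883415]
disc scene [0.69815788 0.27823589]
disc scene [0.53150029 0.31290907]
disc side [0.46325943 0.20622555]
disc side [0.71424451 0.1495098 ]
disc side [0.50306403 0.10039633]
pl scene [0.51933186 0.3570624 ]
pl scene [0.44820377 0.09662047]
pl side [0.41796499 0.23342415]
pl side [0.76212958 0.14757968]
box scene [ 0.53187808 -0.16174273]
box scene [ 0.67151426 -0.15923319]
box side [ 0.52488085 -0.17496185]
box side [ 0.66897441 -0.17359454]
knob scene [ 0.62452937 -0.04656046]
knob side [ 0.62735159 -0.05141864]
bar scene [0.59672111 0.08614269]
bar side [0.59308862 0.07761643]
ptr scene [0.44670058 0.18835365]
ptr side [0.44123861 0.17167125]
crank axis end scene [ 0.59519723 -0.096851  ]
crank axis end side [ 0.59339611 -0.09832545]
axis [0.59292676 0.19814428] [-0.0018  0.0022  0.0002 -0.0001  0.0007  0.0028 -0.0029 -0.0012  0.0005
 -0.0014]
```

```bash
cat >> h.py <<'E'
from scipy.spatial.transform import Rotation as Ro
def wcam(o):
    c=get_calibration("wrist");T=np.eye(4);T[:3,:3]=Ro.from_rotvec(o['tool_rot']).as_matrix();T[:3,3]=o['tool_pos']
    M=np.linalg.inv(T@c['mount']);c['R']=M[:3,:3];c['t']=M[:3,3];C['wrist']=c
E
python3 - <<'E'
from h import *
o=get_obs();np.savez('w0.npz',r=o['tool_rot'],p=o['tool_pos'])
im=get_image("wrist")[:,:,::-1];cv2.imwrite("pics/w0.png",im);wcam(o)
cv2.imwrite("pics/w0b.png",cv2.resize(im,(800,600),interpolation=cv2.INTER_CUBIC))
print(proj('wrist',[[.626,-.049,.116],[.594,-.093,.065],[.593,.08,.072]]))
E
```

```text
[[283.06504378 257.29971976]
 [254.72843276 271.76364078]
 [248.46907495 113.14565525]]
```

View pics/w0b.png

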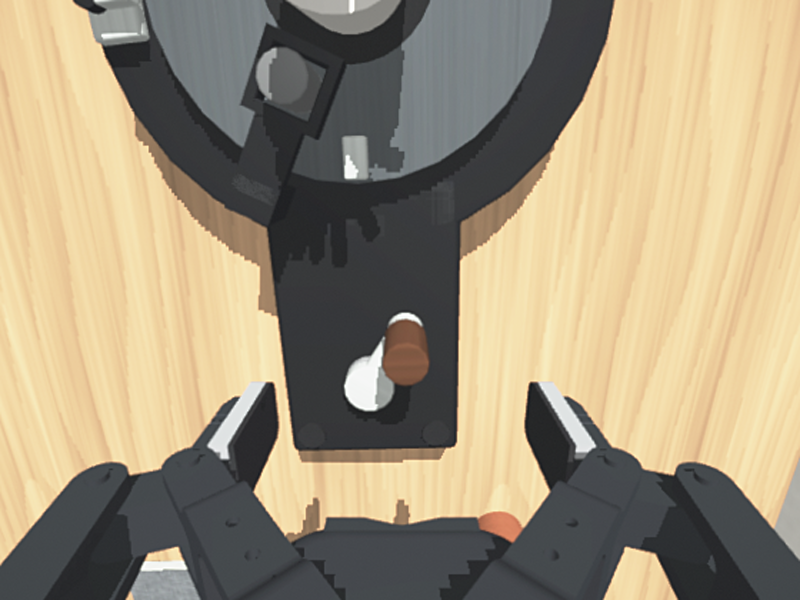

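The wrist view shows the knob top at (406,366) and the hub at (369,384) in the 1.43x picture. The bar is at (355,158) and the pointer's near side is at (120,20).

Run:
```python
from h import *
d=np.load('w0.npz');wcam(dict(tool_rot=d['r'],tool_pos=d['p']))
s=800/560
def r(name,u,v,z):print(name,np.round(ray('wrist',(u/s,v/s),z)[:2],4))
r('knob top',406,366,.116);r('knob bot',405,327,.066);r('hub',369,384,.066)
for u,v in[(268,225),(297,450),(460,222),(456,445)]:r('box',u,v,.045)
r('bar',355,150,.072);r('bar in',355,137,.072);r('disc',360,184,.062);r('disc',150,78,.062);r('disc',500,118,.062);r('disc',553,15,.062)
r('ptr',122,20,.070);r('plinth',610,25,.045);r('plinth',105,60,.045);r('pad',270,75,.1)
```

```text
knob top [ 0.6271 -0.0479]
knob bot [ 0.6267 -0.0399]
hub [ 0.5983 -0.0886]
box [0.5229 0.0344]
box [ 0.5299 -0.1674]
box [0.668  0.0367]
box [ 0.6731 -0.1615]
bar [0.5932 0.0873]
bar in [0.5935 0.0954]
disc [0.595  0.0651]
disc [0.4582 0.1337]
disc [0.6897 0.1082]
disc [0.7194 0.1694]
ptr [0.4498 0.1657]
plinth [0.7638 0.169 ]
plinth [0.4191 0.1486]
pad [0.5485 0.1277]
```

>>> {"fn": "servo_tool", "kwargs": {
  "increments": [
    [1, -24, 1, 20, 0],
    [1, -24, 1, 30, 0],
    [1, 0, 0.5, 40, 0],
    [1, 0, 0, 40, 0],
    [1, 0, 0, 24, 0],
    [1, 0, 0, 0, 0],
    [0, 0, 0, 0, 0],
    [0, 0, 0, 0, 0],
    [0, 0, 0, 0, 0],
    [0, 0, 0, 0, 0],
    [0, 0, 0, 0, 0]
  ],
  "force": 40
}}

```text
t: 1.52
tool_pos: [0.6285, -0.0482, 0.0789]
tool_rot: [2.22, 2.22, 0.002]
contact_force: [0.4, 0.8, 6.2]
opening: 0.0316
grip_force: 39.4
```

```bash
cat > plan.py <<'E'
import sys,json,numpy as np
# usage: plan.py commit|dry  w1 w2 ... (rad/s per row)
S=json.load(open('st.json'))
def plan(ws):
    th=S['th'];p=np.array(S['p']);R=[]
    for w in ws:
        th+=w/8
        q=np.array(S['c'])+S['r']*np.array([np.cos(th),np.sin(th)])
        d=np.round((q-p)*2)/2;p=p+d;R.append([0,float(d[1]),float(d[0]),0,0])
    S['th']=th;S['p']=p.tolist();return R
if __name__=="__main__":
    ws=[]
    for a in sys.argv[1:]:
        w,*n=a.split('x');ws+=[float(w)]*(int(n[0]) if n else 1)
    print(json.dumps(plan(ws)));json.dump(S,open('st.json','w'))
E
echo '{"th":1.026,"p":[627.5,-48],"c":[600,-95],"r":55}'>st.json
python3 plan.py .4 .8 1.2x10
```

```text
[[0, 1.5, -1.5, 0, 0], [0, 2.5, -5.0, 0, 0], [0, 2.5, -7.5, 0, 0], [0, 1.5, -8.5, 0, 0], [0, -0.0, -8.0, 0, 0], [0, -1.0, -8.0, 0, 0], [0, -2.5, -8.0, 0, 0], [0, -3.5, -7.5, 0, 0], [0, -4.5, -7.0, 0, 0], [0, -5.5, -6.0, 0, 0], [0, -6.0, -5.5, 0, 0], [0, -7.5, -4.0, 0, 0]]
```

>>> {"fn": "servo_tool", "kwargs": {
  "increments": [
    [0, 1.5, -1.5, -2, 0],
    [0, 2.5, -5, 0, 0],
    [0, 2.5, -7.5, 0, 0],
    [0, 1.5, -8.5, 0, 0]
  ]
}}

```text
t: 2.02
tool_pos: [0.6043, -0.0395, 0.079]
tool_rot: [-2.221, -2.221, -0.001]
contact_force: [0.5, -0.4, -1.2]
opening: 0.0313
grip_force: 40.0
```

>>> {"fn": "servo_tool", "kwargs": {
  "increments": [
    [0, 0, -8, 0, 0],
    [0, -1, -8, 0, 0],
    [0, -2.5, -8, 0, 0],
    [0, -3.5, -7.5, 0, 0]
  ]
}}

```text
t: 2.52
tool_pos: [0.5721, -0.0459, 0.079]
tool_rot: [-2.219, -2.219, -0.0]
contact_force: [-2.2, 5.5, -0.2]
opening: 0.0312
grip_force: 40.3
```

>>> {"fn": "servo_tool", "kwargs": {
  "increments": [
    [0, -4.5, -7, 0, 0],
    [0, -5.5, -6, 0, 0],
    [0, -6, -5.5, 0, 0],
    [0, -7.5, -4, 0, 0]
  ]
}}

```text
t: 3.02
tool_pos: [0.5488, -0.0701, 0.079]
tool_rot: [-2.218, -2.219, 0.003]
contact_force: [-4.9, 3.5, 3.4]
opening: 0.0311
grip_force: 40.5
```

```bash
python3 - <<'E'
import numpy as np
from scipy.optimize import least_squares
P=np.array([[628.5,-48.2],[604.3,-39.5],[572.1,-45.9],[548.8,-70.1]])
s=least_squares(lambda c:np.hypot(*(P-c).T)-55,[600,-95]);c=s.x;print(c,s.fun,np.arctan2(*(P-c).T[::-1]))
import json;S=json.load(open('st.json'));c=[599,-94];p=np.array(S['p'])-c;print(S['p'],np.hypot(*p))
S['c']=c;S['th']=float(np.arctan2(p[1],p[0]));json.dump(S,open('st.json','w'))
E
python3 plan.py 1.5 1.8 2.1 2.2x9
```

```text
[598.29703497 -94.18904168] [ 0.0200968   0.0175142  -0.06261576  0.04760122] [0.9896957  1.46146859 2.06786683 2.68866058]
[551.0, -70.5] 53.44389581607987
[[0, -9.0, -5.0, 0, 0], [0, -12.0, -2.0, 0, 0], [0, -14.5, 1.5, 0, 0], [0, -14.0, 5.0, 0, 0], [0, -12.5, 9.0, 0, 0], [0, -9.0, 12.0, 0, 0], [0, -6.0, 14.0, 0, 0], [0, -1.5, 15.0, 0, 0], [0, 2.5, 14.5, 0, 0], [0, 6.5, 14.0, 0, 0], [0, 9.5, 11.5, 0, 0], [0, 12.5, 8.0, 0, 0]]
```

>>> {"fn": "servo_tool", "kwargs": {
  "increments": [
    [0, -9, -5, 0, 0],
    [0, -12, -2, 0, 0],
    [0, -14.5, 1.5, 0, 0],
    [0, -14, 5, 0, 0],
    [0, -12.5, 9, 0, 0],
    [0, -9, 12, 0, 0],
    [0, -6, 14, 0, 0],
    [0, -1.5, 15, 0, 0],
    [0, 2.5, 14.5, 0, 0],
    [0, 6.5, 14, 0, 0],
    [0, 9.5, 11.5, 0, 0],
    [0, 12.5, 8, 0, 0]
  ]
}}

```text
t: 4.53
tool_pos: [0.6484, -0.1167, 0.0789]
tool_rot: [-2.22, -2.221, 0.002]
contact_force: [-5.9, 1.3, -0.4]
opening: 0.0312
grip_force: 40.2
```

```bash
cat > look.py <<'E'
# take scene+side+wrist pictures, unwrap disc annulus seen from above, print bar angle candidates (deg ccw from start dir)
import sys
from h import *
AX=np.array([.592,.196]);Y0=-np.pi/2+.022
def prof(n,im,r=(.103,.124),z=.072):
    a=np.radians(np.arange(0,360,1.));v=[]
    for rr in np.linspace(*r,5):
        P=np.c_[AX[0]+rr*np.cos(a+Y0),AX[1]+rr*np.sin(a+Y0),np.full(360,z)]
        q=proj(n,P);v.append(cv2.remap(im.min(2).astype(np.float32),q[:,0].astype(np.float32)[None],q[:,1].astype(np.float32)[None],cv2.INTER_LINEAR,borderValue=0)[0])
    return np.array(v).mean(0)
if __name__=="__main__":
    for k in range(int(sys.argv[2]) if len(sys.argv)>2 else 1):
      for n in("wrist","scene","side"):
        o=get_obs()
        if n=="wrist":wcam(o)
        im=get_image(n);cv2.imwrite(f"pics/{sys.argv[1]}{k}_{n}.png",im[:,:,::-1])
        v=np.convolve(np.r_[prof(n,im)[-2:],prof(n,im),prof(n,im)[:2]],np.ones(5)/5,'valid')
        top=[]
        w=v.copy()
        for _ in range(3):
            i=int(w.argmax());top.append((i,int(w[i])));w[np.arange(i-15,i+16)%360]=0
        print(n,round(o['t'],3),np.round(np.array(o['tool_pos'])*1000,1),top)
E
python3 look.py a
```

```text
wrist 4.525 [ 648.4 -116.7   78.9] [(252, 69), (113, 65), (0, 0)]
scene 4.575 [ 649.  -115.    78.9] [(62, 251), (268, 135), (144, 120)]
side 4.625 [ 648.7 -115.7   78.9] [(256, 80), (314, 78), (235, 78)]
```

```bash
sed -i 's/"c": \[599, -94\]/"c": [598.3, -94.2]/' st.json; cat st.json; sed -i 's/for n in("wrist","scene","side")/for n in("scene",)/' look.py
python3 plan.py 2.2x12
```

```text
{"th": 5.836313050101282, "p": [648.5, -118.0], "c": [598.3, -94.2], "r": 55}[[0, 14.5, 4.0, 0, 0], [0, 15.0, 0.5, 0, 0], [0, 14.5, -3.5, 0, 0], [0, 13.0, -7.5, 0, 0], [0, 11.0, -10.5, 0, 0], [0, 7.0, -13.5, 0, 0], [0, 3.5, -14.5, 0, 0], [0, -0.5, -15.0, 0, 0], [0, -5.0, -14.5, 0, 0], [0, -8.5, -12.5, 0, 0], [0, -11.5, -9.5, 0, 0], [0, -13.5, -6.5, 0, 0]]
```

>>> {"fn": "servo_tool", "kwargs": {
  "increments": [
    [0, 14.5, 4, 0, 0],
    [0, 15, 0.5, 0, 0],
    [0, 14.5, -3.5, 0, 0],
    [0, 13, -7.5, 0, 0],
    [0, 11, -10.5, 0, 0],
    [0, 7, -13.5, 0, 0]
  ]
}}

```text
t: 5.42
tool_pos: [0.6173, -0.0424, 0.0791]
tool_rot: [2.221, 2.221, 0.001]
contact_force: [-0.2, -3.6, -6.5]
opening: 0.031
grip_force: 40.1
```

```bash
python3 look.py b
```

```text
scene 5.425 [617.3 -42.4  79.1] [(93, 250), (166, 120), (182, 119)]
```

>>> {"fn": "servo_tool", "kwargs": {
  "increments": [
    [0, 3.5, -14.5, 0, 0],
    [0, -0.5, -15, 0, 0],
    [0, -5, -14.5, 0, 0],
    [0, -8.5, -12.5, 0, 0],
    [0, -11.5, -9.5, 0, 0],
    [0, -13.5, -6.5, 0, 0]
  ]
}}

```text
t: 6.22
tool_pos: [0.5449, -0.0792, 0.0792]
tool_rot: [-2.222, -2.221, -0.001]
contact_force: [5.0, 0.7, -12.8]
opening: 0.0308
grip_force: 41.5
```

```bash
python3 look.py c; cp st.json st1.json;python3 plan.py 2.3x12
```

```text
scene 6.225 [544.9 -79.2  79.2] [(128, 249), (319, 127), (197, 120)]
[[0, -15.5, -2.0, 0, 0], [0, -15.5, 2.0, 0, 0], [0, -14.5, 6.5, 0, 0], [0, -12.0, 10.5, 0, 0], [0, -8.5, 13.5, 0, 0], [0, -4.0, 15.0, 0, 0], [0, -0.0, 15.5, 0, 0], [0, 4.5, 15.5, 0, 0], [0, 9.0, 13.0, 0, 0], [0, 12.0, 10.0, 0, 0], [0, 14.5, 6.5, 0, 0], [0, 15.5, 2.0, 0, 0]]
```

```bash
cat > fit.py <<'E'
import json,numpy as np
from scipy.optimize import least_squares
# hist: list of (w, duration); obs: (t, deg)
H=[(.4,.125),(.8,.125)]+[(1.2,.125)]*10+[(1.5,.125),(1.8,.125),(2.1,.125)]+[(2.2,.125)]*9+[(0,.15)]+[(2.2,.125)]*6+[(0,.05)]+[(2.2,.125)]*6
O=[(4.525,None),(4.575,62),(5.425,93),(6.225,128)]
def ext():
    try:
        e=json.load(open('ext.json'));return H+[tuple(x) for x in e['H']],O+[tuple(x) for x in e['O']]
    except FileNotFoundError:return H,O
def sim(I,f,H,v=0.,a=0.,b=.006,dt=.005):
    t=1.525;T=[t];A=[a];V=[v];wc=0.
    for w,d in H:
        for _ in range(int(round(d/dt))):
            wc+=(w-wc)*dt/.04   # servo lag
            tau=.04*(wc-v)-b*v
            if v==0 and abs(tau)<f: acc=0
            else: acc=(tau-f*np.sign(v if v else tau))/I
            nv=v+acc*dt
            if v*nv<0:nv=0.
            v=nv;a+=v*dt;t+=dt;T.append(t);A.append(a);V.append(v)
    return np.array(T),np.array(A),np.array(V)
def fit():
    h,o=ext();o=[x for x in o if x[1] is not None]
    def res(p):
        T,A,V=sim(p[0],p[1],h);return np.r_[[np.degrees(np.interp(t,T,A))-d for t,d in o],(p[0]-.042)/.008]
    s=least_squares(res,[.042,.045],x_scale=[.01,.01],diff_step=.02);T,A,V=sim(*s.x,h)
    return s,T,A,V
if __name__=="__main__":
    s,T,A,V=fit();I,f=s.x
    print('I,f',s.x,'res',np.round(s.fun,1),'t',T[-1],'ang',np.degrees(A[-1])%360,'v',V[-1],'crank for 1.57',(.046*1.571+f)/.04)
E
python3 fit.py
```

```text
I,f [0.01584677 0.04461864] res [-0.8 -0.8  1.1 -3.3] t 6.2249999999999 ang 129.08312583247522 v 0.9024184229239846 crank for 1.57 2.9221159927077354
```

```bash
cp st1.json st.json; python3 plan.py 2.5 2.8 3.0x10
```

```text
[[0, -17.0, -2.0, 0, 0], [0, -19.0, 3.5, 0, 0], [0, -17.0, 11.0, 0, 0], [0, -12.5, 16.5, 0, 0], [0, -5.0, 20.0, 0, 0], [0, 2.5, 20.0, 0, 0], [0, 9.5, 18.5, 0, 0], [0, 15.5, 13.0, 0, 0], [0, 19.5, 6.5, 0, 0], [0, 20.5, -0.5, 0, 0], [0, 18.5, -8.5, 0, 0], [0, 14.5, -14.5, 0, 0]]
```

>>> {"fn": "servo_tool", "kwargs": {
  "increments": [
    [0, -17, -2, 0, 0],
    [0, -19, 3.5, 0, 0],
    [0, -17, 11, 0, 0],
    [0, -12.5, 16.5, 0, 0],
    [0, -5, 20, 0, 0],
    [0, 2.5, 20, 0, 0]
  ]
}}

```text
t: 7.02
tool_pos: [0.6154, -0.1467, 0.0789]
tool_rot: [-2.221, -2.218, -0.001]
contact_force: [-3.6, 9.4, -4.7]
opening: 0.0308
grip_force: 42.1
```

```bash
python3 look.py d
```

```text
scene 7.025 [ 615.4 -146.7   78.9] [(173, 249), (264, 131), (157, 119)]
```

>>> {"fn": "servo_tool", "kwargs": {
  "increments": [
    [0, 9.5, 18.5, 0, 0],
    [0, 15.5, 13, 0, 0],
    [0, 19.5, 6.5, 0, 0],
    [0, 20.5, -0.5, 0, 0],
    [0, 18.5, -8.5, 0, 0],
    [0, 14.5, -14.5, 0, 0]
  ]
}}

```text
t: 7.82
tool_pos: [0.6291, -0.0485, 0.0791]
tool_rot: [2.22, 2.221, -0.001]
contact_force: [-3.0, -4.7, -7.2]
opening: 0.0314
grip_force: 41.8
```

```bash
python3 look.py e;cp st.json st1.json;python3 plan.py 3.0x12
```

```text
scene 7.825 [629.1 -48.5  79.1] [(228, 250), (280, 142), (38, 121)]
[[0, 8.0, -19.0, 0, 0], [0, 0.5, -20.5, 0, 0], [0, -7.0, -19.5, 0, 0], [0, -13.5, -15.0, 0, 0], [0, -18.5, -9.5, 0, 0], [0, -20.0, -2.0, 0, 0], [0, -20.0, 5.5, 0, 0], [0, -16.0, 12.5, 0, 0], [0, -11.0, 17.5, 0, 0], [0, -3.0, 20.5, 0, 0], [0, 4.0, 20.0, 0, 0], [0, 11.5, 17.0, 0, 0]]
```

```bash
cp st1.json st.json; python3 plan.py 3.2 3.3x11
```

```text
[[0, 8.5, -20.5, 0, 0], [0, -0.5, -22.5, 0, 0], [0, -9.5, -20.5, 0, 0], [0, -17.0, -15.0, 0, 0], [0, -21.0, -7.0, 0, 0], [0, -22.5, 2.5, 0, 0], [0, -20.0, 11.0, 0, 0], [0, -13.5, 18.0, 0, 0], [0, -5.0, 21.5, 0, 0], [0, 4.0, 22.5, 0, 0], [0, 12.5, 18.5, 0, 0], [0, 19.0, 12.0, 0, 0]]
```

>>> {"fn": "servo_tool", "kwargs": {
  "increments": [
    [0, 8.5, -20.5, 0, 0],
    [0, -0.5, -22.5, 0, 0],
    [0, -9.5, -20.5, 0, 0],
    [0, -17, -15, 0, 0],
    [0, -21, -7, 0, 0],
    [0, -22.5, 2.5, 0, 0]
  ]
}}

```text
t: 8.62
tool_pos: [0.5455, -0.1112, 0.0792]
tool_rot: [-2.222, -2.221, -0.002]
contact_force: [5.8, 3.4, -14.4]
opening: 0.0307
grip_force: 42.1
```

```bash
python3 look.py f
```

```text
scene 8.625 [ 545.5 -111.2   79.2] [(298, 239), (263, 136), (103, 120)]
```

>>> {"fn": "servo_tool", "kwargs": {
  "increments": [
    [0, -20, 11, 0, 0],
    [0, -13.5, 18, 0, 0],
    [0, -5, 21.5, 0, 0],
    [0, 4, 22.5, 0, 0],
    [0, 12.5, 18.5, 0, 0],
    [0, 19, 12, 0, 0]
  ]
}}

```text
t: 9.43
tool_pos: [0.6498, -0.1137, 0.0789]
tool_rot: [-2.22, -2.219, 0.002]
contact_force: [-8.4, 2.1, -4.0]
opening: 0.0306
grip_force: 43.0
```

```bash
python3 look.py g;cp st.json st1.json;python3 plan.py 3.3x12
```

```text
scene 9.425 [ 649.8 -113.7   78.9] [(14, 241), (175, 121), (88, 120)]
[[0, 22.0, 3.5, 0, 0], [0, 22.0, -5.5, 0, 0], [0, 17.5, -14.0, 0, 0], [0, 10.5, -20.0, 0, 0], [0, 2.0, -22.0, 0, 0], [0, -7.5, -21.5, 0, 0], [0, -15.5, -16.5, 0, 0], [0, -20.5, -9.0, 0, 0], [0, -22.5, -0.0, 0, 0], [0, -20.5, 9.0, 0, 0], [0, -15.5, 16.5, 0, 0], [0, -7.5, 21.5, 0, 0]]
```

```bash
cp st1.json st.json; python3 plan.py 3.0x12
```

```text
[[0, 20.0, 4.0, 0, 0], [0, 20.0, -4.5, 0, 0], [0, 17.5, -11.0, 0, 0], [0, 11.5, -16.5, 0, 0], [0, 5.0, -20.0, 0, 0], [0, -2.5, -20.5, 0, 0], [0, -10.0, -18.0, 0, 0], [0, -15.5, -13.0, 0, 0], [0, -19.5, -6.0, 0, 0], [0, -20.5, 1.0, 0, 0], [0, -18.5, 8.5, 0, 0], [0, -14.5, 15.0, 0, 0]]
```

>>> {"fn": "servo_tool", "kwargs": {
  "increments": [
    [0, 20, 4, 0, 0],
    [0, 20, -4.5, 0, 0],
    [0, 17.5, -11, 0, 0],
    [0, 11.5, -16.5, 0, 0],
    [0, 5, -20, 0, 0],
    [0, -2.5, -20.5, 0, 0]
  ]
}}

```text
t: 10.22
tool_pos: [0.5805, -0.0415, 0.0792]
tool_rot: [2.218, 2.221, 0.001]
contact_force: [2.8, -7.6, -12.8]
opening: 0.0311
grip_force: 42.2
```

```bash
python3 look.py h
```

```text
scene 10.225 [580.5 -41.5  79.2] [(90, 250), (163, 120), (179, 119)]
```

>>> {"fn": "servo_tool", "kwargs": {
  "increments": [
    [0, -10, -18, 0, 0],
    [0, -15.5, -13, 0, 0],
    [0, -19.5, -6, 0, 0],
    [0, -20.5, 1, 0, 0],
    [0, -18.5, 8.5, 0, 0],
    [0, -14.5, 15, 0, 0]
  ]
}}

```text
t: 11.02
tool_pos: [0.5694, -0.1416, 0.0791]
tool_rot: [-2.223, -2.219, -0.003]
contact_force: [3.3, 7.7, -11.2]
opening: 0.0308
grip_force: 42.7
```

```bash
python3 look.py i;cp st.json st1.json;python3 plan.py 3.05x12
```

```text
scene 11.025 [ 569.4 -141.6   79.1] [(161, 249), (261, 122), (207, 118)]
[[0, -7.5, 19.0, 0, 0], [0, -0.0, 21.0, 0, 0], [0, 7.5, 19.5, 0, 0], [0, 14.5, 15.0, 0, 0], [0, 18.5, 8.5, 0, 0], [0, 21.0, 1.5, 0, 0], [0, 19.5, -7.0, 0, 0], [0, 16.0, -13.5, 0, 0], [0, 9.5, -18.5, 0, 0], [0, 2.0, -21.0, 0, 0], [0, -6.0, -20.0, 0, 0], [0, -12.5, -16.5, 0, 0]]
```

```bash
cp st1.json st.json; python3 plan.py 3.12x12
```

```text
[[0, -8.0, 19.5, 0, 0], [0, 0.5, 21.5, 0, 0], [0, 8.0, 19.5, 0, 0], [0, 15.5, 15.0, 0, 0], [0, 19.5, 8.0, 0, 0], [0, 21.5, 0.5, 0, 0], [0, 19.5, -8.5, 0, 0], [0, 15.5, -15.0, 0, 0], [0, 8.0, -19.5, 0, 0], [0, 0.5, -21.0, 0, 0], [0, -8.0, -20.0, 0, 0], [0, -15.0, -15.5, 0, 0]]
```

>>> {"fn": "servo_tool", "kwargs": {
  "increments": [
    [0, -8, 19.5, 0, 0],
    [0, 0.5, 21.5, 0, 0],
    [0, 8, 19.5, 0, 0],
    [0, 15.5, 15, 0, 0],
    [0, 19.5, 8, 0, 0],
    [0, 21.5, 0.5, 0, 0]
  ]
}}

```text
t: 11.82
tool_pos: [0.6525, -0.0842, 0.0789]
tool_rot: [-2.221, -2.22, 0.005]
contact_force: [-8.3, -2.3, -6.1]
opening: 0.0312
grip_force: 43.4
```

```bash
python3 look.py j
```

```text
scene 11.825 [652.5 -84.2  78.9] [(231, 250), (281, 142), (41, 120)]
```

>>> {"fn": "servo_tool", "kwargs": {
  "increments": [
    [0, 19.5, -8.5, 0, 0],
    [0, 15.5, -15, 0, 0],
    [0, 8, -19.5, 0, 0],
    [0, 0.5, -21, 0, 0],
    [0, -8, -20, 0, 0],
    [0, -15, -15.5, 0, 0]
  ]
}}

```text
t: 12.62
tool_pos: [0.5526, -0.0627, 0.0793]
tool_rot: [2.22, 2.222, 0.002]
contact_force: [4.2, -2.7, -14.6]
opening: 0.0313
grip_force: 42.5
```

```bash
python3 look.py k;cp st.json st1.json;python3 plan.py 3.1x12
```

```text
scene 12.625 [552.6 -62.7  79.3] [(303, 198), (263, 135), (110, 120)]
[[0, -19.0, -8.5, 0, 0], [0, -21.5, -0.5, 0, 0], [0, -19.5, 7.5, 0, 0], [0, -15.5, 14.5, 0, 0], [0, -9.0, 19.0, 0, 0], [0, -1.0, 21.5, 0, 0], [0, 7.0, 20.0, 0, 0], [0, 14.0, 15.5, 0, 0], [0, 19.0, 9.5, 0, 0], [0, 21.0, 1.5, 0, 0], [0, 20.5, -7.0, 0, 0], [0, 16.0, -13.5, 0, 0]]
```

>>> {"fn": "servo_tool", "kwargs": {
  "increments": [
    [0, -19, -8.5, 0, 0],
    [0, -21.5, -0.5, 0, 0],
    [0, -19.5, 7.5, 0, 0],
    [0, -15.5, 14.5, 0, 0],
    [0, -9, 19, 0, 0],
    [0, -1, 21.5, 0, 0]
  ]
}}

```text
t: 13.42
tool_pos: [0.6071, -0.1488, 0.079]
tool_rot: [-2.221, -2.218, -0.002]
contact_force: [-2.7, 10.1, -7.2]
opening: 0.0311
grip_force: 43.2
```

```bash
python3 look.py l
```

```text
scene 13.425 [ 607.1 -148.8   79. ] [(21, 247), (182, 121), (95, 120)]
```

>>> {"fn": "servo_tool", "kwargs": {
  "increments": [
    [0, 7, 20, 0, 0],
    [0, 14, 15.5, 0, 0],
    [0, 19, 9.5, 0, 0],
    [0, 21, 1.5, 0, 0],
    [0, 20.5, -7, 0, 0],
    [0, 16, -13.5, 0, 0]
  ]
}}

```text
t: 14.22
tool_pos: [0.6322, -0.0507, 0.0791]
tool_rot: [2.22, 2.221, -0.001]
contact_force: [-3.3, -5.3, -7.9]
opening: 0.031
grip_force: 43.0
```

```bash
python3 look.py m;cp st.json st1.json;python3 plan.py 3.1x12
```

```text
scene 14.225 [632.2 -50.7  79.1] [(95, 250), (169, 120), (185, 119)]
[[0, 9.5, -19.0, 0, 0], [0, 2.0, -21.0, 0, 0], [0, -6.0, -20.0, 0, 0], [0, -13.5, -16.5, 0, 0], [0, -19.0, -10.0, 0, 0], [0, -21.0, -2.5, 0, 0], [0, -20.0, 6.0, 0, 0], [0, -17.0, 13.0, 0, 0], [0, -10.5, 18.5, 0, 0], [0, -2.5, 21.0, 0, 0], [0, 5.5, 20.0, 0, 0], [0, 12.5, 17.0, 0, 0]]
```

```bash
cp st1.json st.json; python3 plan.py 3.05x12; cp st.json st2.json; python3 plan.py 3.05x12
```

```text
[[0, 9.5, -18.5, 0, 0], [0, 2.0, -21.0, 0, 0], [0, -5.5, -20.0, 0, 0], [0, -13.0, -16.0, 0, 0], [0, -18.0, -10.5, 0, 0], [0, -20.5, -3.0, 0, 0], [0, -20.5, 5.0, 0, 0], [0, -17.0, 12.0, 0, 0], [0, -11.5, 17.5, 0, 0], [0, -3.5, 20.5, 0, 0], [0, 4.0, 20.5, 0, 0], [0, 11.0, 17.5, 0, 0]]
[[0, 17.0, 12.0, 0, 0], [0, 20.5, 4.5, 0, 0], [0, 20.5, -3.0, 0, 0], [0, 18.0, -10.0, 0, 0], [0, 13.0, -16.5, 0, 0], [0, 5.5, -20.0, 0, 0], [0, -2.0, -21.0, 0, 0], [0, -9.5, -18.5, 0, 0], [0, -16.0, -13.5, 0, 0], [0, -19.5, -6.5, 0, 0], [0, -21.0, 1.0, 0, 0], [0, -19.0, 8.5, 0, 0]]
```

>>> {"fn": "servo_tool", "kwargs": {
  "increments": [
    [0, 9.5, -18.5, 0, 0],
    [0, 2, -21, 0, 0],
    [0, -5.5, -20, 0, 0],
    [0, -13, -16, 0, 0],
    [0, -18, -10.5, 0, 0],
    [0, -20.5, -3, 0, 0]
  ]
}}

```text
t: 15.02
tool_pos: [0.5429, -0.0975, 0.0793]
tool_rot: [-2.222, -2.221, -0.001]
contact_force: [5.3, 0.7, -15.2]
opening: 0.0309
grip_force: 42.5
```

```bash
python3 look.py n
```

```text
scene 15.025 [542.9 -97.5  79.3] [(166, 248), (263, 130), (150, 118)]
```

>>> {"fn": "servo_tool", "kwargs": {
  "increments": [
    [0, -20.5, 5, 0, 0],
    [0, -17, 12, 0, 0],
    [0, -11.5, 17.5, 0, 0],
    [0, -3.5, 20.5, 0, 0],
    [0, 4, 20.5, 0, 0],
    [0, 11, 17.5, 0, 0]
  ]
}}

```text
t: 15.82
tool_pos: [0.6372, -0.1335, 0.0789]
tool_rot: [-2.219, -2.217, -0.0]
contact_force: [-8.7, 8.1, -3.0]
opening: 0.0313
grip_force: 43.3
```

```bash
python3 look.py o
```

```text
scene 15.825 [ 637.2 -133.5   78.9] [(237, 250), (282, 135), (47, 120)]
```

>>> {"fn": "servo_tool", "kwargs": {
  "increments": [
    [0, 17, 12, 0, 0],
    [0, 20.5, 4.5, 0, 0],
    [0, 20.5, -3, 0, 0],
    [0, 18, -10, 0, 0],
    [0, 13, -16.5, 0, 0],
    [0, 5.5, -20, 0, 0]
  ]
}}

```text
t: 16.62
tool_pos: [0.6039, -0.0392, 0.0792]
tool_rot: [2.22, 2.221, 0.002]
contact_force: [1.0, -5.5, -10.6]
opening: 0.0309
grip_force: 42.8
```

```bash
python3 look.py p
```

```text
scene 16.625 [603.9 -39.2  79.2] [(310, 154), (263, 136), (114, 120)]
```

>>> {"fn": "servo_tool", "kwargs": {
  "increments": [
    [0, -2, -21, 0, 0],
    [0, -9.5, -18.5, 0, 0],
    [0, -16, -13.5, 0, 0],
    [0, -19.5, -6.5, 0, 0],
    [0, -21, 1, 0, 0],
    [0, -19, 8.5, 0, 0]
  ]
}}

```text
t: 17.42
tool_pos: [0.5543, -0.1282, 0.0792]
tool_rot: [2.222, 2.219, 0.003]
contact_force: [6.4, 5.2, -14.9]
opening: 0.031
grip_force: 42.6
```

```bash
python3 look.py q; cp st.json st1.json; python3 plan.py 3.05x12; cat st1.json
```

```text
scene 17.425 [ 554.3 -128.2   79.2] [(23, 247), (184, 121), (96, 120)]
[[0, -14.0, 15.5, 0, 0], [0, -8.0, 19.5, 0, 0], [0, 0.5, 20.5, 0, 0], [0, 8.0, 19.5, 0, 0], [0, 14.5, 15.0, 0, 0], [0, 19.0, 8.5, 0, 0], [0, 20.5, 0.5, 0, 0], [0, 20.0, -7.0, 0, 0], [0, 15.5, -13.5, 0, 0], [0, 9.0, -19.0, 0, 0], [0, 2.0, -20.5, 0, 0], [0, -6.0, -20.0, 0, 0]]
{"th": 41.46631305010133, "p": [553.5, -126.5], "c": [598.3, -94.2], "r": 55}
```

>>> {"fn": "servo_tool", "kwargs": {
  "increments": [
    [0, -14, 15.5, 0, 0],
    [0, -8, 19.5, 0, 0],
    [0, 0.5, 20.5, 0, 0],
    [0, 8, 19.5, 0, 0],
    [0, 14.5, 15, 0, 0],
    [0, 19, 8.5, 0, 0]
  ]
}}

```text
t: 18.23
tool_pos: [0.652, -0.107, 0.0789]
tool_rot: [-2.219, -2.218, 0.004]
contact_force: [-10.9, 1.2, -3.5]
opening: 0.0311
grip_force: 43.8
```

```bash
python3 look.py r
```

```text
scene 18.225 [ 652.  -107.    78.9] [(96, 250), (169, 120), (185, 119)]
```

>>> {"fn": "servo_tool", "kwargs": {
  "increments": [
    [0, 20.5, 0.5, 0, 0],
    [0, 20, -7, 0, 0],
    [0, 15.5, -13.5, 0, 0],
    [0, 9, -19, 0, 0],
    [0, 2, -20.5, 0, 0],
    [0, -6, -20, 0, 0]
  ]
}}

```text
t: 19.02
tool_pos: [0.5728, -0.0451, 0.0792]
tool_rot: [2.22, 2.221, 0.003]
contact_force: [3.5, -2.1, -13.7]
opening: 0.0314
grip_force: 43.1
```

```bash
python3 look.py s; cat st.json; python3 plan.py 2.4 1.6 .8 .3 0
python3 - <<'E'
import sys;sys.argv=['x']
import cv2,numpy as np
a=cv2.imread("pics/s0_scene.png")[225:300,380:480]
b=cv2.imread("pics/side0.png")[125:185,200:290]
c=cv2.imread("pics/w0.png")[0:80,40:160]
o=[cv2.resize(x,(400,300),interpolation=cv2.INTER_CUBIC) for x in(a,b)]+[cv2.resize(c,(800,533//2*1),interpolation=cv2.INTER_CUBIC)]
cv2.imwrite("pics/ptr.png",np.vstack([np.hstack(o[:2]),o[2]]))
E
```

```text
scene 19.025 [572.8 -45.1  79.2] [(165, 249), (262, 128), (149, 118)]
{"th": 46.041313050101344, "p": [572.5, -45.5], "c": [598.3, -94.2], "r": 55}[[0, -10.0, -13.0, 0, 0], [0, -8.5, -7.0, 0, 0], [0, -4.5, -3.0, 0, 0], [0, -2.0, -1.0, 0, 0], [0, -0.0, 0.0, 0, 0]]
```

View pics/ptr.png

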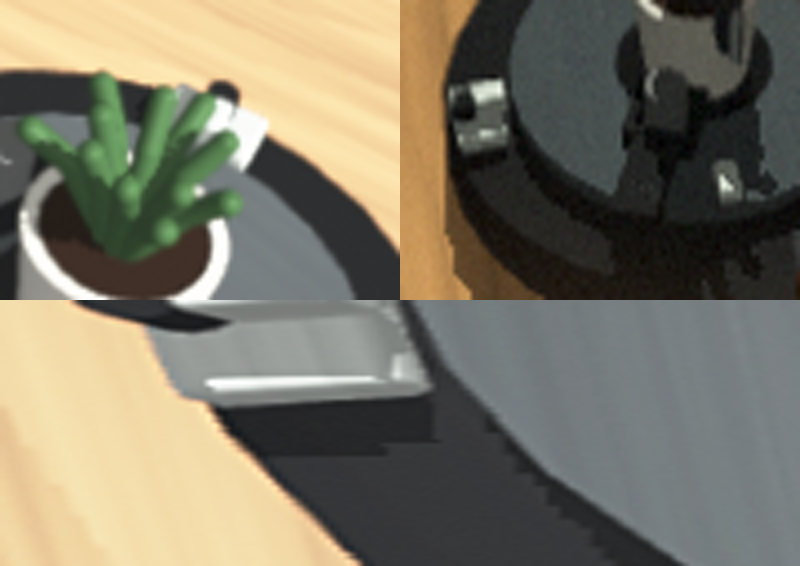

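The crops show the pointer foot's disc-side corners. In the side picture the far one is near px (223.6,141) and the near one near (224.3,150). The near corner in the wrist picture is near (104.5,26.5).

```bash
python3 - <<'E'
from h import *
d=np.load('w0.npz');wcam(dict(tool_rot=d['r'],tool_pos=d['p']))
A=np.array([.592,.1965])
for z in(.055,.06,.066,.072):
    L=[]
    for n,u in(('side',(223.6,141)),('side',(224.3,150)),('wrist',(104.5,26.5)),('side',(217.6,146))):
        p=ray(n,u,z)[:2]-A;L+=[np.round(p+A,3),round(np.degrees(np.arctan2(p[1],p[0]))%360+90-1.3,1),round(np.hypot(*p),3)]
    print(z,*L)
E
cp st.json st2.json; sed -i 's/xx//' st.json
python3 - <<'E'
import sys;sys.path.insert(0,'.')
import os;os.chdir('.')
from fit import sim
import numpy as np
for I in(.03,.042,.05):
  for f in(.036,.045,.052):
    T,A,V=sim(I,f,[(0,3)],v=1.56);print(I,f,np.degrees(A[-1]),end=' | ')
E
```

```text
0.055 [0.458 0.207] 264.2 0.134 [0.456 0.166] 281.1 0.14 [0.458 0.159] 284.3 0.139 [0.437 0.188] 271.9 0.155
0.06 [0.458 0.202] 266.5 0.134 [0.455 0.161] 283.2 0.141 [0.46  0.158] 285.1 0.137 [0.437 0.183] 273.9 0.156
0.066 [0.458 0.195] 269.3 0.134 [0.455 0.155] 285.6 0.143 [0.464 0.156] 286.1 0.135 [0.437 0.176] 276.2 0.157
0.072 [0.457 0.189] 272.1 0.135 [0.454 0.149] 287.9 0.146 [0.467 0.155] 287.1 0.132 [0.436 0.17 ] 278.5 0.158
0.03 0.036 25.906286022439996 | 0.03 0.045 23.126030725272226 | 0.03 0.052 21.35921116352981 | 0.042 0.036 36.398130942110114 | 0.042 0.045 32.50167378535747 | 0.042 0.052 30.02506086806973 | 0.05 0.036 43.39270298210973 | 0.05 0.045 38.751994548388936 | 0.05 0.052 35.80241269593387 |
```

```bash
echo '{"th": 46.041313050101344, "p": [572.5, -45.5], "c": [598.3, -94.2], "r": 55}'>st.json; python3 plan.py 3.05x6 1.5
```

```text
[[0, -13.0, -16.0, 0, 0], [0, -18.5, -10.5, 0, 0], [0, -20.5, -2.5, 0, 0], [0, -20.0, 5.0, 0, 0], [0, -17.0, 12.5, 0, 0], [0, -11.0, 17.5, 0, 0], [0, -3.0, 10.0, 0, 0]]
```

>>> {"fn": "servo_tool", "kwargs": {
  "increments": [
    [0, -13, -16, 0, 0],
    [0, -18.5, -10.5, 0, 0],
    [0, -20.5, -2.5, 0, 0],
    [0, -20, 5, 0, 0],
    [0, -17, 12.5, 0, 0],
    [0, -11, 17.5, 0, 0],
    [0, -3, 10, 0, 0],
    [0, 0, 0, 0, 0],
    [0, 0, 0, 0, 0],
    [0, 0, 0, 0, 0],
    [0, 0, 0, 0, 0],
    [0, 0, 0, 0, 0]
  ]
}}

```text
t: 20.58
tool_pos: [0.5897, -0.1486, 0.0792]
tool_rot: [-2.222, -2.22, -0.004]
contact_force: [1.6, 5.4, -11.1]
opening: 0.031
grip_force: 43.2
```

>>> {"fn": "servo_tool", "kwargs": {
  "increments": [
    [0, 0, 0, 0, 0],
    [0, 0, 0, 0, 0],
    [0, 0, 0, 0, 0],
    [0, 0, 0, 0, 0],
    [0, 0, 0, 0, 0],
    [0, 0, 0, 0, 0]
  ]
}}

```text
t: 21.32
tool_pos: [0.5896, -0.1487, 0.0791]
tool_rot: [-2.222, -2.22, -0.004]
contact_force: [1.1, 5.2, -10.4]
opening: 0.031
grip_force: 43.2
```

```bash
sed -i 's/for n in("scene",)/for n in("scene","side","wrist")/' look.py; python3 look.py t
python3 - <<'E'
import cv2,numpy as np
a=cv2.imread("pics/t0_scene.png")[200:400,300:500]
b=cv2.imread("pics/t0_side.png")[95:185,200:330]
cv2.imwrite("pics/t.png",np.hstack([cv2.resize(x,(400,400),interpolation=cv2.INTER_CUBIC) for x in(a,b)]))
E
```

```text
scene 21.325 [ 589.6 -148.7   79.1] [(263, 136), (88, 121), (20, 119)]
side 21.375 [ 589.6 -148.6   79.2] [(312, 58), (41, 55), (359, 45)]
wrist 21.425 [ 589.6 -148.7   79.1] [(94, 145), (263, 119), (0, 0)]
```

View pics/t.png

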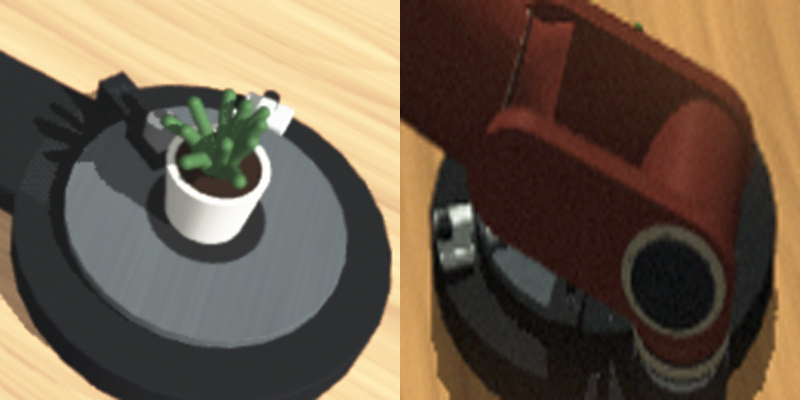

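>>> {"fn": "servo_tool", "kwargs": {
  "increments": [
    [1, 0, 0, 0, 0],
    [1, 0, 0, 0, 0],
    [1, 0, 0, 0, 0],
    [1, 0, 0, -30, 0],
    [1, 0, 0, -50, 0],
    [1, 0, 0, -60, 0],
    [1, 50, -10, -60, 0],
    [1, 50, -10, -50, 0],
    [1, 50, -10, 0, 0],
    [1, 50, -10, 0, 0],
    [1, 0, 0, 0, 0],
    [1, 0, 0, 0, 0]
  ]
}}

```text
t: 22.98
tool_pos: [0.5521, 0.0345, 0.3112]
tool_rot: [2.22, 2.221, 0.0]
contact_force: [0.9, -0.3, 0.0]
opening: 0.0854
grip_force: 0.0
```

```bash
python3 look.py u
python3 - <<'E'
import cv2
im=cv2.imread("pics/u0_wrist.png");cv2.imwrite("pics/u.png",cv2.resize(im[:300,0:400],(800,600),interpolation=cv2.INTER_CUBIC))
E
```

```text
scene 22.975 [552.1  34.5 311.2] [(263, 131), (88, 116), (20, 115)]
side 23.025 [552.1  34.1 311. ] [(282, 184), (72, 72), (37, 72)]
wrist 23.075 [552.1  33.8 310.8] [(281, 246), (13, 124), (297, 123)]
```

View pics/u.png

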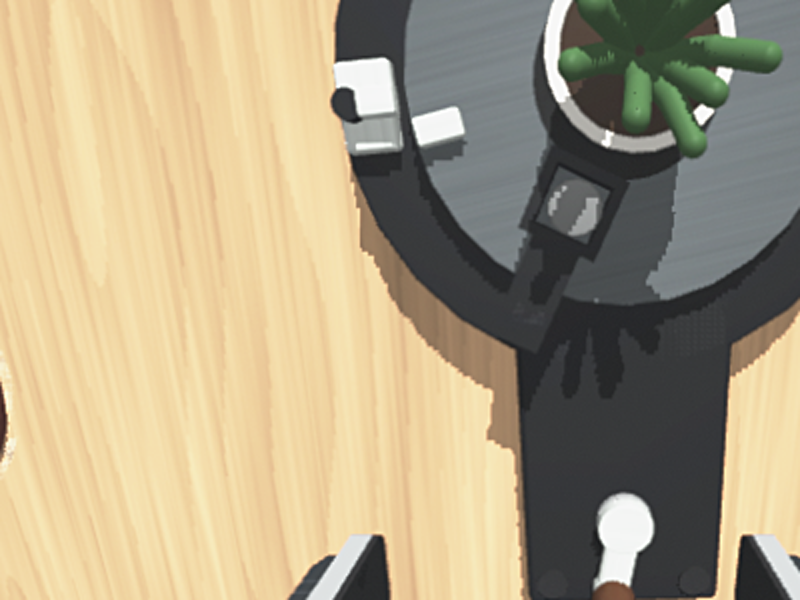

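The wrist view shows the bar at (438,127) sitting slightly past the pointer block, which spans rows 58 to 155. The foot's centre is near row 105, so I'll zoom in to measure.

Run:
```python
import cv2,numpy as np
im=cv2.imread("pics/u0_wrist.png");a=cv2.resize(im[15:95,155:245],(540,480),interpolation=cv2.INTER_CUBIC)
a=(255*(a/255.)**1.6).astype(np.uint8)
b=cv2.imread("pics/u0_side.png")[130:165,205:245];b=cv2.resize(b,(260,228),interpolation=cv2.INTER_CUBIC)
o=np.zeros((480,800,3),np.uint8);o[:,:540]=a;o[:228,540:]=b
cv2.imwrite("pics/u2.png",o)
```

```text
(no output)
```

View pics/u2.png

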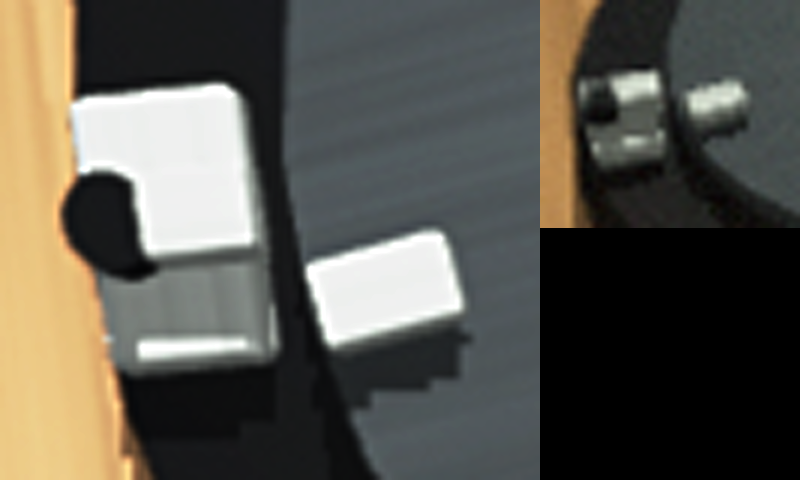

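In the zoom, the nose's front centre is at about (253,206), the foot's front corners are at (240,85) and (275,358), and the bar's centre is at (385,290). So the bar has gone past the nose anticlockwise.

```bash
python3 - <<'E'
from h import *
wcam(dict(tool_rot=get_obs()['tool_rot'],tool_pos=np.array([.5521,.0338,.3108])))
def P(u,v,z):return ray('wrist',(155+(u+.5)/6-.5,15+(v+.5)/6-.5),z)[:2]
A=np.array([.592,.1965])
def rep(n,p):
    d=p-A;print(n,np.round(p,4),round((np.degrees(np.arctan2(d[1],d[0]))+90-1.3)%360,1),round(np.hypot(*d),4))
for z in(.055,.06,.065):
    rep('f1',P(240,85,z));rep('f2',P(275,358,z));rep('fmid',P(257,222,z));rep('back',P(100,235,z))
rep('nose lower corner',P(255,245,.072));rep('nose c',P(252,203,.072))
for q in((308,265),(445,232),(330,348),(463,310)):rep('bar',P(*q,.072))
E
cat >> /dev/null <<'E'
E
python3 - <<'E'
from fit import sim
import numpy as np
for I in(.03,.035,.042,.05):
  for f in(.040,.045,.05):
    T,A,V=sim(I,f,[(3.05,.75),(1.5,.125),(0,3)],v=1.56);T2,A2,V2=sim(I,f,[(0,.1),(-1.4,.125),(-2.,.5),(-1,.125),(0,3)])
    print(I,f,169.5+np.degrees(A[-1]),'rev',np.degrees(A2[-1]))
E
```

```text
f1 [0.4509 0.209 ] 263.6 0.1417
f2 [0.4541 0.1594] 283.8 0.1428
fmid [0.4524 0.1846] 273.6 0.1401
back [0.4207 0.1825] 273.4 0.1719
f1 [0.4521 0.2078] 264.1 0.1403
f2 [0.4553 0.1588] 284.1 0.1418
fmid [0.4536 0.1837] 274.0 0.139
back [0.4224 0.1816] 273.7 0.1703
f1 [0.4534 0.2066] 264.5 0.139
f2 [0.4565 0.1582] 284.5 0.1407
fmid [0.4549 0.1828] 274.4 0.1378
back [0.424  0.1808] 274.0 0.1687
nose lower corner [0.4559 0.1775] 276.6 0.1374
nose c [0.4559 0.1848] 273.6 0.1366
bar [0.4658 0.1739] 278.8 0.1282
bar [0.4924 0.1795] 278.4 0.101
bar [0.4691 0.1592] 285.6 0.1285
bar [0.4952 0.1658] 286.3 0.1015
0.03 0.04 273.43915781785097 rev -14.160185532419511
0.03 0.045 267.6596180620749 rev -11.347258307799155
0.03 0.05 262.2430708191633 rev -8.875574038017502
0.035 0.04 277.55620685625706 rev -12.996995262808083
0.035 0.045 271.6214083898836 rev -10.357943882387776
0.035 0.05 266.09041538183783 rev -8.060784994609769
0.042 0.04 283.3337006370276 rev -11.657381291023421
0.042 0.045 277.157230253257 rev -9.230366511766453
0.042 0.05 271.43713707163636 rev -7.141210316772943
0.05 0.04 289.9493725500103 rev -10.429970078509136
0.05 0.045 283.47117909045284 rev -8.208808148795619
0.05 0.05 277.5055843331882 rev -6.316734897590416
```

```bash
cat st.json; python3 -c "
from station import get_obs;print(get_obs()['tool_pos'])"; cp st.json st3.json; python3 plan.py -1.4 -2x4 -.9
```

```text
{"th": 48.51631305010135, "p": [588.5, -148.5], "c": [598.3, -94.2], "r": 55}[0.55209374 0.03375241 0.3106971 ]
[[0, 2.5, -9.0, 0, 0], [0, 6.5, -12.5, 0, 0], [0, 9.0, -10.0, 0, 0], [0, 11.5, -8.0, 0, 0], [0, 13.0, -4.5, 0, 0], [0, 6.0, -1.0, 0, 0]]
```

>>> {"fn": "servo_tool", "kwargs": {
  "increments": [
    [1, -50, 10, 0, 0],
    [1, -50, 10, 0, 0],
    [1, -50, 10, 10, 0],
    [1, -32.5, 7.5, 40, 0],
    [1, 0, 0, 60, 0],
    [1, 0, 0, 60, 0],
    [1, 0, 0, 40, 0],
    [1, 0, 0, 22, 0],
    [1, 0, 0, 0, 0]
  ]
}}

```text
t: 24.25
tool_pos: [0.5873, -0.148, 0.0759]
tool_rot: [-2.22, -2.216, 0.004]
contact_force: [-0.5, -0.4, -0.4]
opening: 0.0853
grip_force: 0.0
```

>>> {"fn": "servo_tool", "kwargs": {
  "increments": [
    [1, -0.5, 2, -3, 0],
    [0, 0, 0, 0, 0],
    [0, 0, 0, 0, 0],
    [0, 0, 0, 0, 0],
    [0, 0, 0, 0, 0],
    [0, 0, 0, 0, 0]
  ],
  "force": 40
}}

```text
t: 25.0
tool_pos: [0.5918, -0.1482, 0.0824]
tool_rot: [2.221, 2.221, 0.001]
contact_force: [0.4, -0.1, 3.8]
opening: 0.031
grip_force: 39.6
```

>>> {"fn": "servo_tool", "kwargs": {
  "increments": [
    [0, 2.5, -9, 0, 0],
    [0, 6.5, -12.5, 0, 0],
    [0, 9, -10, 0, 0],
    [0, 11.5, -8, 0, 0],
    [0, 13, -4.5, 0, 0],
    [0, 6, -1, 0, 0],
    [0, 0, 0, 0, 0],
    [0, 0, 0, 0, 0],
    [0, 0, 0, 0, 0],
    [0, 0, 0, 0, 0],
    [0, 0, 0, 0, 0],
    [0, 0, 0, 0, 0]
  ]
}}

```text
t: 26.5
tool_pos: [0.5437, -0.0996, 0.0824]
tool_rot: [-2.218, -2.219, 0.007]
contact_force: [-11.4, -0.6, 12.3]
opening: 0.0312
grip_force: 41.1
```

```bash
python3 look.py v
```

```text
scene 26.5 [543.7 -99.6  82.4] [(262, 246), (71, 120), (33, 119)]
side 26.55 [543.7 -99.6  82.4] [(63, 79), (316, 79), (30, 78)]
wrist 26.6 [543.7 -99.6  82.4] [(230, 65), (121, 62), (0, 0)]
```

Run:
```python
from look import *
for k in('v0','u0','p0'):
    im=cv2.imread(f"pics/{k}_scene.png")[:,:,::-1]
    print(k,prof('scene',im).astype(int)[246:300:2])
im=cv2.imread("pics/v0_scene.png")[225:300,360:480]
cv2.imwrite("pics/v.png",cv2.resize(im,(800,500),interpolation=cv2.INTER_CUBIC))
```

```text
v0 [104 105 107 107 105 102 129 242 250 241 128  83  63  69  77  64  53  46
  53  48  63 118 111  98 101  95  68]
u0 [100 101 101 100 101 100  99 113 131 131 133 111  82  62  47  48  54  56
  50  86  51  58  56  95 101  97  91]
p0 [104 103 104 102 103 104 103 118 137 136 131 128 107  88  79  66  49  48
  53  89  82  58  70  81 104  82  66]
```

View pics/v.png

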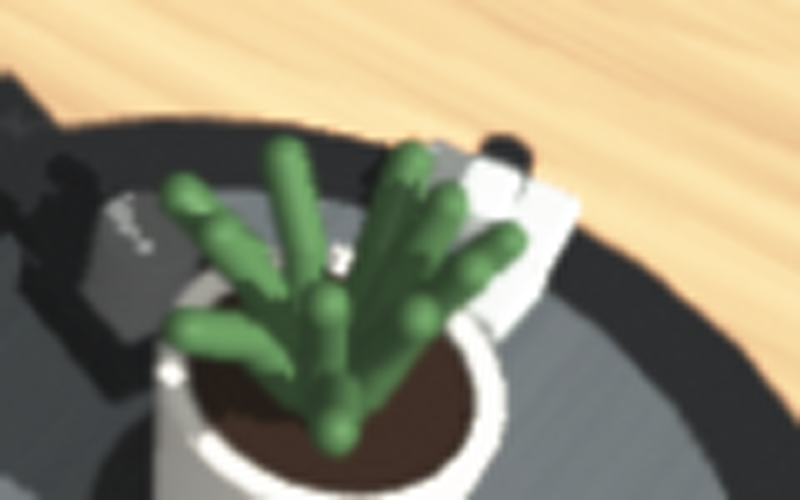

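The scene view shows the bar's clockwise edge just beside the leaves, so its centre is at about 262°. The nudge went too far, and it needs about +11.5°.

Run:
```python
from fit import sim
import numpy as np
prof={'rev':[(-1.4,.125)]+[(-2,.125)]*4+[(-.9,.125)],'A':[(2,.125)]+[(2.8,.125)]*2+[(1,.125)],'B':[(3,.125)]*2+[(1.5,.125)],'C':[(2,.125)]+[(2.5,.125)]*2+[(1,.125)],'D':[(4,.125)]*2,'E':[(3,.125)]*2,'F':[(2,.125),(3,.125),(3,.125),(1,.125)]}
for I,f in((.03,.03),(.035,.028),(.042,.025),(.042,.03),(.042,.041),(.05,.046),(.035,.036)):
    print(I,f,{k:round(np.degrees(sim(I,f,p+[(0,3)])[1][-1]),1) for k,p in prof.items()})
```

```text
0.03 0.03 {'rev': np.float64(-20.6), 'A': np.float64(17.9), 'B': np.float64(15.4), 'C': np.float64(15.5), 'D': np.float64(18.5), 'E': np.float64(10.9), 'F': np.float64(19.5)}
0.035 0.028 {'rev': np.float64(-20.7), 'A': np.float64(17.6), 'B': np.float64(15.1), 'C': np.float64(15.3), 'D': np.float64(18.0), 'E': np.float64(10.6), 'F': np.float64(19.2)}
0.042 0.025 {'rev': np.float64(-21.2), 'A': np.float64(17.7), 'B': np.float64(15.0), 'C': np.float64(15.5), 'D': np.float64(17.7), 'E': np.float64(10.6), 'F': np.float64(19.3)}
0.042 0.03 {'rev': np.float64(-17.4), 'A': np.float64(15.0), 'B': np.float64(12.8), 'C': np.float64(12.9), 'D': np.float64(15.4), 'E': np.float64(8.9), 'F': np.float64(16.4)}
0.042 0.041 {'rev': np.float64(-10.9), 'A': np.float64(10.3), 'B': np.float64(9.0), 'C': np.float64(8.6), 'D': np.float64(11.5), 'E': np.float64(6.2), 'F': np.float64(11.4)}
0.05 0.046 {'rev': np.float64(-7.7), 'A': np.float64(7.6), 'B': np.float64(6.8), 'C': np.float64(6.2), 'D': np.float64(9.0), 'E': np.float64(4.6), 'F': np.float64(8.6)}
0.035 0.036 {'rev': np.float64(-15.1), 'A': np.float64(13.6), 'B': np.float64(11.8), 'C': np.float64(11.6), 'D': np.float64(14.6), 'E': np.float64(8.2), 'F': np.float64(15.0)}
```

```bash
cat st.json; python3 plan.py 3x2 1.5
```

```text
{"th": 47.22881305010136, "p": [543.5, -100.0], "c": [598.3, -94.2], "r": 55}[[0, -19.5, 6.0, 0, 0], [0, -16.0, 12.5, 0, 0], [0, -6.0, 8.5, 0, 0]]
```

>>> {"fn": "servo_tool", "kwargs": {
  "increments": [
    [0, -19.5, 6, 0, 0],
    [0, -16, 12.5, 0, 0],
    [0, -6, 8.5, 0, 0],
    [0, 0, 0, 0, 0],
    [0, 0, 0, 0, 0],
    [0, 0, 0, 0, 0],
    [0, 0, 0, 0, 0],
    [0, 0, 0, 0, 0],
    [0, 0, 0, 0, 0],
    [0, 0, 0, 0, 0],
    [1, 0, 0, 0, 0],
    [1, 0, 0, 0, 0]
  ]
}}

```text
t: 28.15
tool_pos: [0.5722, -0.1401, 0.0806]
tool_rot: [-2.22, -2.22, 0.0]
contact_force: [-0.2, -0.3, -0.4]
opening: 0.0662
grip_force: 0.0
```

>>> {"fn": "servo_tool", "kwargs": {
  "increments": [
    [1, 0, 0, 0, 0],
    [1, 0, 0, -30, 0],
    [1, 0, 0, -60, 0],
    [1, 0, 0, -60, 0],
    [1, 0, 0, -60, 0],
    [1, 50, 0, -20, 0],
    [1, 55, 0, 0, 0],
    [1, 55, 0, 0, 0],
    [1, 20, 0, 0, 0],
    [1, 0, 0, 0, 0],
    [1, 0, 0, 0, 0]
  ]
}}

```text
t: 29.52
tool_pos: [0.5734, 0.0378, 0.3114]
tool_rot: [2.223, 2.22, -0.001]
contact_force: [0.7, -0.2, 0.3]
opening: 0.0855
grip_force: 0.0
```

```bash
python3 look.py x
python3 - <<'E'
from look import *
im=cv2.imread("pics/x0_wrist.png")[:,:,::-1];o=get_obs();wcam(o);print(o['tool_pos'])
print(prof('wrist',im).astype(int)[250:300:2])
print(prof('side',cv2.imread("pics/x0_side.png")[:,:,::-1]).astype(int)[250:300:2])
# old view reference
o['tool_pos']=np.array([.5521,.0338,.3108]);wcam(o);print(prof('wrist',cv2.imread("pics/u0_wrist.png")[:,:,::-1]).astype(int)[250:300:2])
E
```

```text
scene 29.525 [573.4  37.8 311.4] [(264, 133), (84, 117), (43, 116)]
side 29.575 [573.4  37.6 311.5] [(278, 184), (22, 72), (68, 72)]
wrist 29.625 [573.4  37.5 311.5] [(278, 245), (14, 123), (34, 123)]
[0.57340523 0.03756677 0.31155395]
[121 121 121 120 120 120 121 120 122 123 123 117 246 245 245 247 109  72
  83 116 123 123 121 119 120]
[ 70  70  69  70  71  70  70  69  69  70  72  81 131 180 189 176 125  84
  62  46  48  63  69  71  70]
[ 73 122 122 122 122 121 121 121 122 121 122 125 124 121 179 246 244 245
 151  77  86 116 123 124 122]
```

The bar now measures about 277.4° against a pointer at about 274°, an offset of roughly 7 mm. I'll check the pointer angle numerically from the nose and foot edges.

Run:
```python
from look import *
o=get_obs();v={}
for k,p in(('x0',o['tool_pos']),('u0',np.array([.5521,.0338,.3108]))):
    o['tool_pos']=p;wcam(o);im=cv2.imread(f"pics/{k}_wrist.png")[:,:,::-1]
    for r in((.140,.146),(.148,.154)):
        for z in(.072,.06):print(k,r,z,list(prof('wrist',im,r,z).astype(int)[258:292]))
```

```text
x0 (0.14, 0.146) 0.072 [np.int64(57), np.int64(57), np.int64(57), np.int64(57), np.int64(57), np.int64(57), np.int64(53), np.int64(179), np.int64(246), np.int64(244), np.int64(244), np.int64(244), np.int64(244), np.int64(246), np.int64(245), np.int64(245), np.int64(245), np.int64(244), np.int64(232), np.int64(123), np.int64(161), np.int64(161), np.int64(160), np.int64(160), np.int64(159), np.int64(188), np.int64(146), np.int64(60), np.int64(40), np.int64(40), np.int64(42), np.int64(47), np.int64(57), np.int64(56)]
x0 (0.14, 0.146) 0.06 [np.int64(57), np.int64(57), np.int64(57), np.int64(57), np.int64(57), np.int64(52), np.int64(174), np.int64(230), np.int64(233), np.int64(236), np.int64(238), np.int64(240), np.int64(236), np.int64(234), np.int64(235), np.int64(234), np.int64(234), np.int64(226), np.int64(125), np.int64(154), np.int64(155), np.int64(154), np.int64(154), np.int64(157), np.int64(176), np.int64(167), np.int64(86), np.int64(43), np.int64(47), np.int64(49), np.int64(51), np.int64(57), np.int64(57), np.int64(57)]
x0 (0.148, 0.154) 0.072 [np.int64(56), np.int64(57), np.int64
[... 2355 characters left out ...]
64(162), np.int64(163), np.int64(162), np.int64(197), np.int64(214), np.int64(101), np.int64(40), np.int64(41), np.int64(42), np.int64(42), np.int64(53), np.int64(58), np.int64(58)]
u0 (0.148, 0.154) 0.06 [np.int64(58), np.int64(58), np.int64(58), np.int64(59), np.int64(59), np.int64(58), np.int64(93), np.int64(249), np.int64(244), np.int64(244), np.int64(244), np.int64(244), np.int64(246), np.int64(245), np.int64(245), np.int64(245), np.int64(243), np.int64(232), np.int64(123), np.int64(162), np.int64(162), np.int64(161), np.int64(161), np.int64(163), np.int64(238), np.int64(130), np.int64(47), np.int64(41), np.int64(42), np.int64(41), np.int64(52), np.int64(58), np.int64(58), np.int64(58)]
```

```bash
python3 -c "
from station import *
print(finish_job())"
```

```text
the job is handed in; nothing more can be done
None
```

I handed the job in at about 30 s of the 64 s allowed; no verdict came back, so these are my own camera measurements: the disc averaged about 1.53–1.66 rad/s (14.6–15.8 turns a minute) from about 9.4 to 19 s, and stands stopped with its bar about 7–8 mm from the pointer (limit 16 mm), the crank let go and the arm clear.

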